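# Clear the cupboard door's swing and shut it on its catch

## Robot

A 6-joint arm with a two-finger parallel gripper is mounted at the origin on a cart in front of the work surface, level with it; the furniture and walls round the work are solid. World frame = base frame: x ahead of the robot, y to its left, z up, the work surface at z = 0. Lengths are in m, angles in rad, forces in N, time in s.
With the tool pointing down it reaches from about 0.3 to 0.875 m from the base axis. Payload 6.4 kg.
Tool frame: the origin (TCP) lies at the very end of the fingers, on their centre line; the grasp point (between the pads) lies 19 mm behind it; z points along the fingers, y is the line along which they close (so a half turn about z gives the same grasp; the last joint's range is limited). The gripper opens to 85 mm and grips with 20 to 120 N. Pads are 22 mm wide; open, the fingers measure 114 mm over their backs; the gripper's body (76 mm by 85 mm) begins 54 mm behind the grasp point. The pads swing forward as they close: fully open they stand 13 mm farther back than shut.
Start: joints at [-1.543, 0.181, 1.607, -0, 1.354, -0.206], TCP at [0.133, -0.559, 0.231] pointing down, gripper open.
Joint ranges: [-2.99, 2.99], [-0.89, 2.07], [0.3, 2.58], [-1.14, 4.28], [0, 2.63], [-3.12, 3.12]. Speed limits (rad/s): [2.57, 2.57, 3.01, 3.14, 3.14, 3.14].

## Interface

Orientations are given as a unit quaternion [w, x, y, z].
In Python, from bench import ctrl gives the robot as it stands.
- The arm moves only by the tool jog_arm, never from a script. Its argument "series" is a list that holds one entry, the list of rows, each a list of 7 numbers: the shift along the tool's x, y, z in mm, then the turn, a rotation vector about the tool's x, y, z in rad, then the finger opening in mm, from 0 to 85.4. In form: [[[tx, ty, tz, rx, ry, rz, gripper], ...]]. A call has exactly 10 rows; each row shifts and turns the commanded pose from where the row before left it, along the tool's axes as they then stand; what a row does not reach is not made up. A row lasts 1/10 s, in which the tool goes at most 50 mm and 8.59 degrees, less where a joint would pass 70% of its speed; a pose out of reach is approached as far as the arm can. A call with a gripper value outside its range is refused whole. The fingers move at their own pace and stop on an object; the grip force is fixed at half the most. Time passes only in rows, so rows that do not move let the fingers close, or fill a call up. It gives the time, the measured TCP pose, the force, the opening and the grip force at its end, in the units of the state.
- ctrl.get_obs(): the state, without advancing time (a new reading comes with each control period).
- ctrl.camera(name): name is "scene" or "top"; returns a dict with "frame" (384x512x3 uint8, blue, green, red), "z_map" (384x512 float32, m along the optical axis (not along the pixel's ray), 0 where there is no reading), "fx", "fy", "cx", "cy" (pixels), "xyz" and "rotation" of the camera in the world. Camera axes: x right, y down, z forward; pixel columns grow to the right and rows downward; lengths in m; the calibration is good to about 2 mm. A picture is of the moment at which its call begins.
- ctrl.hand_in(): hands the job in; it is judged then, once.
The state is a dict: "time_s": time; "q": joint angles; "dq": joint speeds; "joint_efforts": joint torques, N m; "eef_pos": TCP position; "eef_rot": TCP orientation; "wrist_force": force on the tool from outside, world axes, zero at the start; "torque": the same for the moment, N m; "opening": opening from 0.0 (shut) to 1.0 (fully open); "grasp_force": force on a finger pad.
Only numpy, scipy, OpenCV 4.12 (cv2) and the standard library are available. Lean on these libraries where they do the work, as an engineer would, in place of code of your own. Each camera call takes 0.05 s, during which the arm holds its last target. There are 200 camera calls.

## Task

The door of the white condiment cupboard was left open, and one of the three spice containers (the grinder, the brown-lidded jar or the black-lidded jar) stands in front of the cupboard, in the way of the door. Stand that container upright in the middle of the cork coaster inside the cupboard, then push the door fully shut so that it seats on its catch. Leave the other containers, the shaker and the bottles as they stand.

Things in the scene. Friction and masses are not known exactly. Their poses are not given: they have to be found in the camera images.
- cupboard: cupboard fixed on the worktop, white frame and back, clear (solid) sides and roof, 130 deep (x), 270 wide (y), 285 high, walls 8, open front. Origin: centre of its underside, x into it (away from the robot), y to its left; the front is at x = -65. Inner floor at z = 12, underside of the roof at z = 273. Front right under the roof the catch hangs down to z = 254
- door (a joint): door, 270 wide, z = 6 to 283, 16 thick, white frame and clear solid pane, hinged upright at the cupboard's left front corner. 0 rad = shut, pi/2 = straight out to the robot; starts at 1.5 to 2.0, stop at 2.3, stays where left. A spring catch resists from 0.08 rad (some 6 N of push near the free edge) and below 0.03 pulls it in to 0. Seated reads below 0.015
- door_hinge (a point): a point on the door's upright hinge axis, at x = -65, y = +135, z = 140 in the cupboard's frame. Its axes turn with the door: -x out of the outer face, -y along the door from the hinge to the free edge (270 away); the inner face is at x = 0, the outer face at x = -16
- door_face (a point): a point on the outer face of the door, 190 from the hinge axis, 120 above the worktop; axes as at door_hinge. A dark bar handle stands 40 out of this face, 257 from the hinge, from z = 185 to 255; on the inner face the catch's strike stands 26 out, 239 from the hinge, at z = 252
- coaster: round cork coaster, 72 across, 5 thick, fixed on the cupboard's floor 53 behind the front, either left or right (60 from the middle). Origin: centre of its underside (12 above the worktop)
- shaker: glass shaker with white top, 44 x 44 x 90, standing in the cupboard at the other side; stays there. Origin: centre of its underside
- grinder: grinder, clear jar with a black band and grey-white head, round, 44 across, 124 high, 0.14 kg. Origin: centre of its underside, z up. May be gripped round the jar at 60 to 80 above the underside
- brown_jar: spice jar with a dark brown lid, round, 41 across, 105 high, 0.11 kg. Origin: centre of its underside, z up. May be gripped at 60 to 80
- black_jar: spice jar with a black lid, round, 41 across, 105 high, 0.11 kg. Origin: centre of its underside, z up. May be gripped at 60 to 80. Of grinder, brown_jar and black_jar one stands 65 to 105 in front of the cupboard's front, in the door's way; the other two stand to the far right
- sauce_bottle: red-capped glass sauce bottle, 57 across, 220 high, standing right of the cupboard's front, just outside the door's swing. Origin: centre of its underside
- squeeze_bottle: red squeeze bottle with a slate nozzle, 56 across, 177 high, standing left of the cupboard. Origin: centre of its underside

How it is judged:
On the way, in this order (a step that is already met when the one before it is completed fails the run):
1. the container that stood in the door's way stands upright on the coaster, released, the other two containers unmoved, the door still open ((((horizontal distance between grinder and coaster below 0.025 m and angle between grinder's own z axis and vertical below 0.17 rad and height (world z) of grinder below 0.025 m and contact force between the fingers and grinder below 0.2 N) and (distance of brown_jar from where it was at the start of the episode below 0.03 m and angle between brown_jar's own z axis and vertical below 0.17 rad) and (distance of black_jar from where it was at the start of the episode below 0.03 m and angle between black_jar's own z axis and vertical below 0.17 rad)) or ((distance of grinder from where it was at the start of the episode below 0.03 m and angle between grinder's own z axis and vertical below 0.17 rad) and (horizontal distance between brown_jar and coaster below 0.025 m and angle between brown_jar's own z axis and vertical below 0.17 rad and height (world z) of brown_jar below 0.025 m and contact force between the fingers and brown_jar below 0.2 N) and (distance of black_jar from where it was at the start of the episode below 0.03 m and angle between black_jar's own z axis and vertical below 0.17 rad)) or ((distance of grinder from where it was at the start of the episode below 0.03 m and angle between grinder's own z axis and vertical below 0.17 rad) and (distance of brown_jar from where it was at the start of the episode below 0.03 m and angle between brown_jar's own z axis and vertical below 0.17 rad) and (horizontal distance between black_jar and coaster below 0.025 m and angle between black_jar's own z axis and vertical below 0.17 rad and height (world z) of black_jar below 0.025 m and contact force between the fingers and black_jar below 0.2 N))) and value of joint door above 0.3 rad), for 0.2 s.
2. the door is shut and seated on its catch (value of joint door below 0.015 rad), for 0.2 s.
At the end, for the whole second after the job is handed in: The container from the door's way stands upright (10 degrees), released and at rest, within 25 mm of the coaster's centre; the other two, the shaker and both bottles stand upright within 30 mm of where they were; the door reads below 0.015 rad ((((horizontal distance between grinder and coaster below 0.025 m and angle between grinder's own z axis and vertical below 0.17 rad and height (world z) of grinder below 0.025 m and contact force between the fingers and grinder below 0.2 N) and (distance of brown_jar from where it was at the start of the episode below 0.03 m and angle between brown_jar's own z axis and vertical below 0.17 rad) and (distance of black_jar from where it was at the start of the episode below 0.03 m and angle between black_jar's own z axis and vertical below 0.17 rad)) or ((distance of grinder from where it was at the start of the episode below 0.03 m and angle between grinder's own z axis and vertical below 0.17 rad) and (horizontal distance between brown_jar and coaster below 0.025 m and angle between brown_jar's own z axis and vertical below 0.17 rad and height (world z) of brown_jar below 0.025 m and contact force between the fingers and brown_jar below 0.2 N) and (distance of black_jar from where it was at the start of the episode below 0.03 m and angle between black_jar's own z axis and vertical below 0.17 rad)) or ((distance of grinder from where it was at the start of the episode below 0.03 m and angle between grinder's own z axis and vertical below 0.17 rad) and (distance of brown_jar from where it was at the start of the episode below 0.03 m and angle between brown_jar's own z axis and vertical below 0.17 rad) and (horizontal distance between black_jar and coaster below 0.025 m and angle between black_jar's own z axis and vertical below 0.17 rad and height (world z) of black_jar below 0.025 m and contact force between the fingers and black_jar below 0.2 N))) and value of joint door below 0.015 rad and linear speed of each of grinder, brown_jar, black_jar below 0.02 m/s and distance of each of shaker, sauce_bottle, squeeze_bottle from where it was at the start of the episode below 0.03 m and angle between each of shaker, sauce_bottle, squeeze_bottle's own z axis and vertical below 0.17 rad); the robot touches nothing.
It fails at once if a container, the shaker or a bottle is knocked over (angle between any of grinder, brown_jar, black_jar, shaker, sauce_bottle, squeeze_bottle's own z axis and vertical above 0.7 rad).
It fails at once if the shaker or a bottle is moved by more than 30 mm (distance of any of shaker, sauce_bottle, squeeze_bottle from where it was at the start of the episode above 0.03 m).
It also fails if it takes over 61 s, if anything falls off the work surface, if the arm or the gripper's body presses on something with over 40 N, if the wrist force passes 120 N, or if a joint passes its speed limit or range.

## Working session

There is one attempt and no reset: what is moved stays moved. The work goes in short steps, Python scripts to look and compute and a tool call to move; the robot and the scene stay as the last step left them, time stands still between calls to the robot, and variables do not carry over. Pictures are saved under pics/ and viewed, at most 10 in all, crops included, and the job is handed in when it is done.

Besides the shell and the picture viewer there is one more tool, called as a command line: name --argument value ..., lists and objects as JSON in quotes. jog_arm: Moves the arm, as the interface text tells. Its arguments: {"type":"object","properties":{"series":{"type":"array"}},"required":["series"]}

```bash
mkdir -p pics; cat > h.py <<'E'
import numpy as np, cv2, pickle
from bench import ctrl
def snap(n,tag):
    c=ctrl.camera(n); cv2.imwrite(f'pics/{n}_{tag}.png',c['frame']); pickle.dump(c,open(f'{n}_{tag}.pkl','wb')); return c
def pts(c):
    z=c['z_map']; v,u=np.mgrid[:z.shape[0],:z.shape[1]]
    P=np.stack([(u-c['cx'])/c['fx']*z,(v-c['cy'])/c['fy']*z,z],-1)
    R=rot(c); return P@R.T+np.array(c['xyz'])
def rot(c):
    R=np.array(c['rotation'],float)
    if R.size==4:
        from scipy.spatial.transform import Rotation as S
        R=S.from_quat(R[[1,2,3,0]]).as_matrix()
    return R.reshape(3,3)
def ray(c,u,v,h):
    d=rot(c)@np.array([(u-c['cx'])/c['fx'],(v-c['cy'])/c['fy'],1]); o=np.array(c['xyz']); return o+d*(h-o[2])/d[2]
E
python3 - <<'E'
from h import *
a=snap('scene','0');b=snap('top','0')
for c in(a,b): print(c['xyz'],c['rotation'],c['fx'],c['cx'],c['cy'])
cv2.imwrite('pics/both0.png',cv2.resize(np.vstack([a['frame'],b['frame']]),(448*1,672))[:672]) if 0 else None
print(ctrl.get_obs())
E
```

```text
[-0.50303992 -0.40168883  0.87658292] [-0.36945869  0.6997732  -0.54320681  0.28061379] 478.3982055056441 251.21975095860347 196.1706832407975
[-0.23033058  0.08953561  1.1255457 ] [ 0.1965811  -0.56651125  0.75614739 -0.26203432] 374.32446473637737 256.69495180908706 185.05285753930718
{'time_s': 0.1, 'q': array([-1.54332311e+00,  1.81433985e-01,  1.60791519e+00,  7.58525507e-06,
        1.35375555e+00, -2.06296682e-01]), 'dq': array([ 5.83530127e-04, -1.18870689e-03, -2.24528910e-03, -9.71707178e-04,
       -2.74093129e-03,  7.48570804e-05]), 'joint_efforts': array([ 3.72230334e-04, -4.45879519e+01, -3.52235162e+01, -2.47075832e-04,
        4.17892355e-03,  2.39457870e-05]), 'eef_pos': array([ 0.13320443, -0.55886183,  0.23048917]), 'eef_rot': array([-7.52683603e-04,  9.93176540e-01,  1.16618133e-01,  7.11965421e-05]), 'wrist_force': array([ 0.05180329, -0.36648114, -1.02675985]), 'torque': array([-0.0180221 ,  0.0191996 ,  0.02407759]), 'grasp_force': 0.0, 'opening': 0.9965298828221085}
```

View pics/scene_0.png

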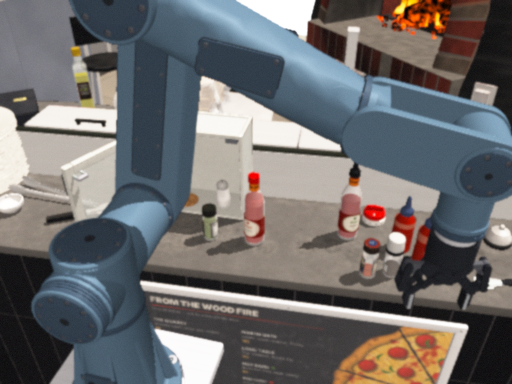

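View pics/top_0.png

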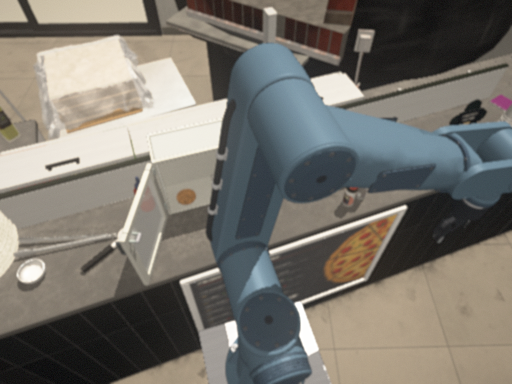

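The scene view shows the black-lidded jar at (209,222) in front of the cupboard, and the sauce bottle to its right at (254,210). The shaker is inside at (222,190), the coaster at (192,200), and the door is open at (95,180). In the top view the coaster is at (186,197) and the door runs from (152,165) to (150,285); the arm hides the jar.

```bash
python3 - <<'E'
from h import *
a=pickle.load(open('scene_0.pkl','rb'));b=pickle.load(open('top_0.pkl','rb'))
A=pts(a);B=pts(b)
def show(n,P,us,vs):
    for v in vs: print(n,v,[(u,*(P[v,u]*1000).round().astype(int)) for u in us])
print('jar');show('s',A,[204,209,214],[206,212,220,230,238])
print('sauce');show('s',A,[248,254,260],[178,200,220,240])
print('shaker');show('s',A,[218,222,226],[183,190,197,204])
# orange coaster masks
for n,c,P,(x0,y0,x1,y1) in(('s',a,A,(180,185,204,212)),('t',b,B,(170,180,205,212))):
    hsv=cv2.cvtColor(c['frame'],cv2.COLOR_BGR2HSV); m=cv2.inRange(hsv,(5,80,50),(22,255,255)); mm=np.zeros_like(m); mm[y0:y1,x0:x1]=m[y0:y1,x0:x1]
    ys,xs=np.nonzero(mm); e=cv2.fitEllipse(np.stack([xs,ys],1).astype(np.float32)[cv2.convexHull(np.stack([xs,ys],1).astype(np.int32),returnPoints=False).ravel()])
    print(n,len(xs),e, ray(c,xs.mean(),ys.mean(),.017), ray(c,*e[0],.017), np.median(P[ys,xs],0))
print('top view door/cupboard');show('t',B,[140,145,150,152,155,158,165,200],[160,170,200,230,260,275,283])
sc=3
im=np.hstack([cv2.resize(a['frame'][110:260,50:280],None,fx=1.74,fy=1.74,interpolation=2)]); im2=cv2.resize(b['frame'][110:300,60:260],None,fx=2,fy=2,interpolation=2)
H=max(im.shape[0],im2.shape[0]); f=lambda i:np.vstack([i,np.zeros((H-i.shape[0],i.shape[1],3),np.uint8)])
cv2.imwrite('pics/crop0.png',np.hstack([f(im)[:, :400],f(im2)]))
E
```

```text
jar
s 206 [(204, np.int64(496), np.int64(0), np.int64(105)), (209, np.int64(498), np.int64(-14), np.int64(105)), (214, np.int64(503), np.int64(-26), np.int64(104))]
s 212 [(204, np.int64(479), np.int64(-5), np.int64(98)), (209, np.int64(475), np.int64(-21), np.int64(103)), (214, np.int64(487), np.int64(-31), np.int64(96))]
s 220 [(204, np.int64(473), np.int64(-6), np.int64(74)), (209, np.int64(475), np.int64(-20), np.int64(76)), (214, np.int64(487), np.int64(-30), np.int64(68))]
s 230 [(204, np.int64(477), np.int64(-2), np.int64(35)), (209, np.int64(474), np.int64(-18), np.int64(41)), (214, np.int64(480), np.int64(-30), np.int64(38))]
s 238 [(204, np.int64(480), np.int64(2), np.int64(3)), (209, np.int64(477), np.int64(-15), np.int64(9)), (214, np.int64(480), np.int64(-29), np.int64(9))]
sauce
s 178 [(248, np.int64(499), np.int64(-126), np.int64(213)), (254, np.int64(495), np.int64(-143), np.int64(218)), (260, np.int64(724), np.int64(-103), np.int64(71))]
s 200 [(248, np.int64(486), np.int64(-128), np.int64(153)), (254, np.int64(491), np.int64(-144), np.int64(153)), (260, np.int64(496
[... 3671 characters left out ...]
 np.int64(271), np.int64(17)), (152, np.int64(362), np.int64(268), np.int64(0)), (155, np.int64(360), np.int64(259), np.int64(-1)), (158, np.int64(357), np.int64(249), np.int64(0)), (165, np.int64(351), np.int64(228), np.int64(0)), (200, np.int64(367), np.int64(122), np.int64(-99))]
t 283 [(140, np.int64(347), np.int64(308), np.int64(-3)), (145, np.int64(331), np.int64(289), np.int64(20)), (150, np.int64(336), np.int64(277), np.int64(0)), (152, np.int64(334), np.int64(271), np.int64(1)), (155, np.int64(334), np.int64(262), np.int64(-4)), (158, np.int64(335), np.int64(254), np.int64(-11)), (165, np.int64(337), np.int64(235), np.int64(-28)), (200, np.int64(369), np.int64(130), np.int64(-167))]
```

View pics/crop0.png

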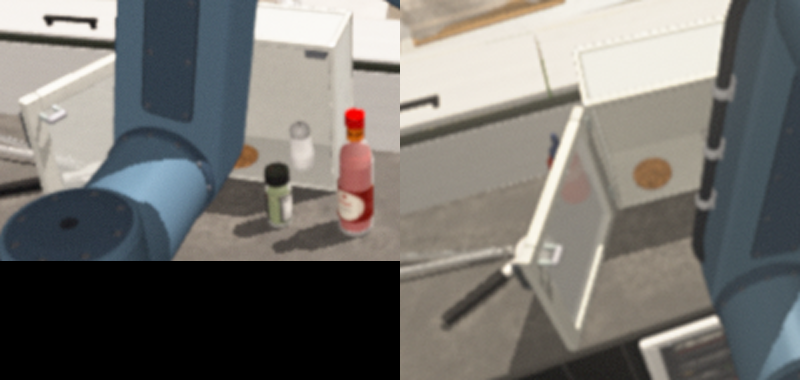

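The crop shows the black-lidded jar about mid-front, the coaster on the left, the shaker on the right, and the door open nearly 2 rad. I'll lift the arm and bring it round in front of the cupboard so both cameras can see.

jog_arm --series '[[[0, 0, -35, 0, 0, 0, 85], [0, 0, -35, 0, 0, 0, 85], [20, -32, -4, 0, 0, 0, 85], [20, -32, -4, 0, 0, 0, 85], [20, -32, -4, 0, 0, 0, 85], [20, -32, -4, 0, 0, 0, 85], [20, -32, -4, 0, 0, 0, 85], [20, -32, -4, 0, 0, 0, 85], [20, -32, -4, 0, 0, 0, 85], [20, -32, -4, 0, 0, 0, 85]]]'

```text
time_s: 1.1
eef_pos: [0.2297, -0.2716, 0.3331]
eef_rot: [-0.0, 0.993, 0.116, 0.0]
wrist_force: [0.2, 0.7, 0.0]
opening: 0.993
grasp_force: 0.0
```

```bash
cat > st.py <<'E'
from h import *
o=ctrl.get_obs(); 
from scipy.spatial.transform import Rotation as S
R=S.from_quat(np.array(o['eef_rot'])[[1,2,3,0]]).as_matrix()
print(o['time_s'],o['q'].round(3),(o['eef_pos']*1000).round(1),'z',R[:,2].round(3),'x',R[:,0].round(3),'F',o['wrist_force'].round(1),o['grasp_force'],round(o['opening'],3))
open('log.txt','a').write(repr((o['q'].tolist(),o['eef_pos'].tolist(),R.tolist()))+'\n')
E
python3 st.py
```

```text
1.1 [-1.207 -0.429  1.95   0.     1.621  0.131] [ 229.7 -271.6  333.1] z [-0.  0. -1.] x [0.973 0.231 0.   ] F [0.2 0.7 0. ] 0.0 0.993
```

jog_arm --series '[[[18, -30, 0, 0, 0, 0.02, 85], [18, -30, 0, 0, 0, 0.02, 85], [18, -30, 0, 0, 0, 0.02, 85], [18, -30, 0, 0, 0, 0.02, 85], [18, -30, 0, 0, 0, 0.02, 85], [18, -30, 0, 0, 0, 0.02, 85], [18, -30, 0, 0, 0, 0.02, 85], [18, -20, 0, 0, 0, 0.02, 85], [0, 0, 0, 0, 0.1, 0, 85], [0, 0, 0, 0, 0.1, 0, 85]]]'

```text
time_s: 2.1
eef_pos: [0.3339, -0.0214, 0.3324]
eef_rot: [-0.005, 0.994, 0.04, 0.1]
wrist_force: [-0.6, -1.4, 0.7]
opening: 0.993
grasp_force: 0.0
```

```bash
python3 st.py; python3 - <<'E'
from h import *
a=snap('scene','1');b=snap('top','1')
cv2.imwrite('pics/both1.png',np.vstack([cv2.resize(a['frame'][100:270,30:330],None,fx=1.7,fy=1.7,interpolation=2),cv2.resize(b['frame'][100:280,60:360],None,fx=1.7,fy=1.7,interpolation=2)]))
E
```

```text
2.1 [-0.547 -0.682  2.105  0.119  1.557  0.952] [333.9 -21.4 332.4] z [ 0.198  0.018 -0.98 ] x [0.977 0.078 0.199] F [-0.6 -1.4  0.7] 0.0 0.993
```

View pics/both1.png

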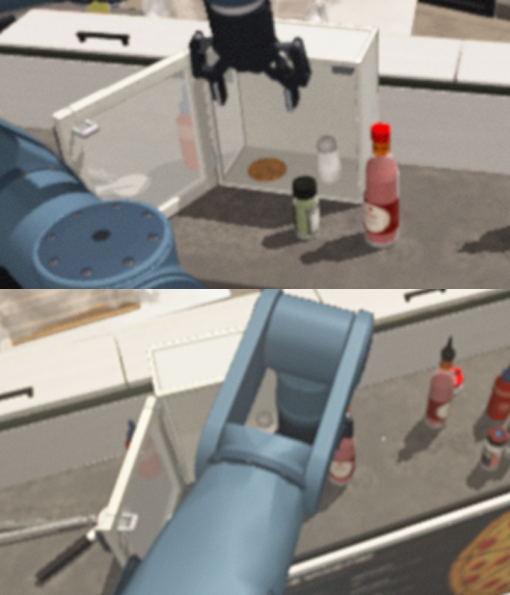

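Top half (scene view): the jar is at about px (209,222), the coaster at (187,200), the shaker at (222,193) and the sauce bottle at (254,208), all unobstructed. In the bottom half (top view) the arm still covers the jar. I'll get positions and angles from these.

```bash
python3 - <<'E'
from h import *
a=pickle.load(open('scene_1.pkl','rb'));b=pickle.load(open('top_1.pkl','rb'));b0=pickle.load(open('top_0.pkl','rb'))
A=pts(a);B=pts(b);B0=pts(b0)
hsv=cv2.cvtColor(a['frame'],cv2.COLOR_BGR2HSV)
# coaster
m=cv2.inRange(hsv,(5,80,50),(22,255,255)); mm=np.zeros_like(m); mm[188:212,172:202]=m[188:212,172:202]
c=max(cv2.findContours(mm,0,2)[0],key=cv2.contourArea); e=cv2.fitEllipse(c); print('coaster',e,ray(a,*e[0],.017).round(4), 'depth z',np.median(A[mm>0],0).round(4))
# jar: depth-based cluster
reg=np.zeros(m.shape,bool); reg[195:250,190:232]=1
J=A[reg]; 
def circ(P):
    M=np.c_[2*P[:,:2],np.ones(len(P))]; s=np.linalg.lstsq(M,(P[:,:2]**2).sum(1),rcond=None)[0]; return s[:2],np.sqrt(s[2]+s[:2]@s[:2])
near=J[(np.hypot(J[:,0]-.495,J[:,1]+.013)<.04)]
side=near[(near[:,2]>.02)&(near[:,2]<.09)]
print('jar side',len(side),circ(side)); top=near[near[:,2]>.102]; print('top',len(top),top.mean(0),near[:,2].max())
reg=np.zeros(m.shape,bool); reg[150:260,238:275]=1; S=A[reg]; S=S[(np.hypot(S[:,0]-.505,S[:,1]+.138)<.06)&(S[:,2]>.02)&(S[:,2]<.11)]; print('sauce',len(S),circ(S))
# line fits
def line(P,msg):
    c=P.mean(0)[:2]; u,s,v=np.linalg.svd(P[:,:2]-c); print(msg,len(P),c.round(4),v[0].round(4),'rms',(s[1]/np.sqrt(len(P))).round(4))
    return c,v[0]
bw=A[(A[:,:,0]>.66)&(A[:,:,0]<.73)&(A[:,:,2]>.1)&(A[:,:,2]<.25)&(A[:,:,1]>-.02)&(A[:,:,1]<.13)]
line(bw,'back')
pc=np.abs(B0[...,2]-.283)<.006; u=np.arange(512)[None]+0*np.arange(384)[:,None]
fr=B0[pc&(B0[...,0]<.62)&(B0[...,0]>.54)&(B0[...,1]<.165)&(B0[...,1]>.0)]; line(fr,'roof front band')
for P,n in((A,'s'),(B0,'t')):
    d=P[(np.abs(P[...,2]-.281)<.006)&(P[...,0]<.56)&(P[...,0]>.28)&(P[...,1]>.17)&(P[...,1]<.34)]
    if len(d)>5: c,v=line(d,n+' door top'); print(d.min(0),d.max(0),np.arctan2(v[1],v[0]))
# front sill: floor front edge, floor z 12 vs 0
for col in range(130,340,8):
    pass
rr=A[(np.abs(A[...,2]-.008)<.0045)&(A[...,0]>.52)&(A[...,0]<.62)&(A[...,1]>-.06)&(A[...,1]<.17)]; print(len(rr)); line(rr,'sill')
np.set_printoptions(suppress=True)
E
```

```text
coaster ((186.68197631835938, 199.45228576660156), (13.337920188903809, 22.253923416137695), 84.63812255859375) [0.6295 0.1102 0.017 ] depth z [0.6306 0.1104 0.0157]
jar side 295 (array([ 0.49180582, -0.01519299]), np.float64(0.01792706110961793))
top 95 [ 0.49078554 -0.01491263  0.10462738] 0.10827415058101764
sauce 537 (array([ 0.50766037, -0.13898787]), np.float64(0.02682609395477391))
back 876 [0.707  0.0414] [ 0.0331 -0.9995] rms 0.0027
roof front band 485 [0.5971 0.0853] [-0.0224  0.9997] rms 0.0128
s door top 458 [0.4348 0.2449] [-0.9307  0.3658] rms 0.0048
[0.32607149 0.19099059 0.27502341] [0.55795888 0.29519938 0.28526264] 2.7671409525176567
t door top 468 [0.4349 0.2467] [-0.9303  0.3667] rms 0.0048
[0.32750162 0.19121978 0.27501151] [0.55941821 0.29500717 0.28516404] 2.7661446885044882
384
sill 384 [0.5952 0.0555] [ 0.0393 -0.9992] rms 0.0128
```

```bash
cat > kin.py <<'E'
import numpy as np
from scipy.spatial.transform import Rotation as S
from scipy.optimize import least_squares
Z=lambda a:S.from_euler('z',a).as_matrix(); Y=lambda a:S.from_euler('y',a).as_matrix()
obs=[([-1.54332311e+00,1.81433985e-01,1.60791519e+00,0,1.35375555,-.206296682],[.13320443,-.55886183,.23048917],None)]
obs+=[eval(l) for l in open('log.txt')]
def fk(q,p):
    a1,d1,b,L1,e,L2,w,L3=p
    R1=Z(q[0]);R2=R1@Y(q[1]);R3=R2@Y(q[2]);R4=R3@Z(q[3]);R5=R4@Y(q[4]);R6=R5@Z(np.pi/2+q[5])
    return R1@[a1,b,d1]+R2@[0,0,L1]+R3@[e,0,L2]+R5@[w,0,L3],R6
def fit(): 
    f=lambda p:np.concatenate([fk(q,p)[0]-x for q,x,_ in obs]+[.002*(p-p0)])
    p0=np.array([0,.3,.117,.45,0,.4,0,.25]); r=least_squares(f,p0); return r.x,np.abs(f(r.x)[:3*len(obs)]).max()
p,err=fit()
lo=np.array([-2.99,-.89,.3,-1.14,0,-3.12]);hi=np.array([2.99,2.07,2.58,4.28,2.63,3.12])
def ik(x,yaw,pit,q0):
    z=np.array([np.sin(pit)*np.cos(yaw),np.sin(pit)*np.sin(yaw),-np.cos(pit)]); y=np.array([np.sin(yaw),-np.cos(yaw),0]); R=np.c_[np.cross(y,z),y,z]
    def f(q):
        a,b=fk(q,p); return np.r_[(a-x)*5,S.from_matrix(R.T@b).as_rotvec()]
    r=least_squares(f,np.clip(q0,lo+.01,hi-.01),bounds=(lo,hi)); return r.x,np.abs(r.fun).max()
E
python3 - <<'E'
from kin import *
print(p.round(3),err)
q,x,R=obs[-1]; print(np.abs(fk(q,p)[1]-np.array(R)).max())
for pit in(.4,.6,.8,1.0,1.2):
    for n,g in(('jar',(.493,-.014,.07)),('coa',(.630,.110,.087))):
        for back in(0,.1):
            yaw=.06; z=np.array([np.sin(pit)*np.cos(yaw),np.sin(pit)*np.sin(yaw),-np.cos(pit)]); hh=np.array([np.cos(yaw),np.sin(yaw),0])
            s,f=ik(np.array(g)+.019*z-back*hh,yaw,pit,np.array(q)); print(pit,n,back,s.round(2),round(f,4))
E
```

```text
[0.013 0.283 0.118 0.415 0.034 0.504 0.009 0.318] 5.129770377095e-05
4.440892098500626e-16
0.4 jar 0 [-0.38 -0.03  2.29  0.33  0.53  0.87] 0.0
0.4 jar 0.1 [-0.55 -0.34  2.55  0.38  0.64  0.69] 0.0
0.4 coa 0 [-0.03  0.27  1.91  0.07  0.56  1.43] 0.0
0.4 coa 0.1 [-0.05  0.06  2.16  0.09  0.53  1.39] 0.0
0.6 jar 0 [-0.47 -0.1   2.45  0.86  0.39  0.31] 0.0
0.6 jar 0.1 [-0.61 -0.36  2.58  0.57  0.61  0.47] 0.1044
0.6 coa 0 [-0.04  0.21  2.06  0.21  0.28  1.28] 0.0
0.6 coa 0.1 [-0.07 -0.02  2.31  0.3   0.26  1.17] 0.0
0.8 jar 0 [-0.56 -0.09  2.58  1.65  0.43 -0.55] 0.0048
0.8 jar 0.1 [-0.69 -0.32  2.58  0.79  0.64  0.2 ] 0.2244
0.8 coa 0 [-0.07  0.2   2.21  2.21  0.11 -0.73] 0.0
0.8 coa 0.1 [-0.11 -0.03  2.47  2.22  0.15 -0.77] 0.0
1.0 jar 0 [-0.64  0.05  2.58  1.93  0.63 -0.92] 0.095
1.0 jar 0.1 [-1.01 -0.06  2.58  1.16  0.93 -0.53] 0.2815
1.0 coa 0 [-0.07  0.27  2.3   2.89  0.44 -1.41] 0.0
1.0 coa 0.1 [-0.12  0.08  2.55  2.83  0.5  -1.39] 0.0
1.2 jar 0 [-0.77  0.53  2.58  2.23  1.25 -1.52] 0.1057
1.2 jar 0.1 [-1.62  1.18  2.58  1.44  1.36 -2.15] 0.2712
1.2 coa 0 [-0.07  0.41  2.34  2.97  0.81 -1.5 ] 0.0
1.2 coa 0.1 [-0.13  0.29  2.58  2.92  0.93 -1.51] 0.0
```

The fitted arm kinematics match to 0.05 mm. Next I'll check the whole path at one constant pitch.

```bash
python3 - <<'E'
from kin import *
for pit in(.55,.6,.66):
    yaw=.08; q=np.array(obs[-1][0]); z=np.array([np.sin(pit)*np.cos(yaw),np.sin(pit)*np.sin(yaw),-np.cos(pit)])
    W=[('rot',(.38,-.02,.30)),('pre',(.493,-.014,.20)),('jar',(.493,-.014,.07)),('lift',(.493,-.014,.11)),('ent',(.52,.106,.11)),('in',(.630,.110,.105)),('dn',(.630,.110,.087)),('up',(.61,.108,.12)),('out',(.50,.104,.12))]
    for n,g in W:
        s,f=ik(np.array(g)+.019*z,yaw,pit,q); print(pit,n,(np.array(g)+.019*z).round(3),s.round(2),round(f,4)); q=s
E
```

```text
0.55 rot [ 0.39  -0.019  0.284] [-0.7  -0.87  2.36  0.39  1.26  0.75] 0.0
0.55 pre [ 0.503 -0.013  0.184] [-0.44 -0.36  2.3   0.39  0.75  0.82] 0.0
0.55 jar [ 0.503 -0.013  0.054] [-0.45 -0.08  2.41  0.7   0.42  0.45] 0.0
0.55 lift [ 0.503 -0.013  0.094] [-0.45 -0.19  2.39  0.55  0.52  0.62] 0.0
0.55 ent [0.53  0.107 0.094] [-0.07 -0.08  2.29  0.21  0.4   1.25] 0.0
0.55 in [0.64  0.111 0.089] [-0.05  0.19  2.01  0.17  0.4   1.3 ] 0.0
0.55 dn [0.64  0.111 0.071] [-0.05  0.22  2.02  0.19  0.36  1.28] 0.0
0.55 up [0.62  0.109 0.104] [-0.05  0.12  2.06  0.17  0.42  1.3 ] 0.0
0.55 out [0.51  0.105 0.104] [-0.08 -0.16  2.33  0.2   0.43  1.25] 0.0
0.6 rot [ 0.391 -0.019  0.284] [-0.73 -0.89  2.38  0.44  1.26  0.71] 0.0166
0.6 pre [ 0.504 -0.013  0.184] [-0.46 -0.39  2.34  0.46  0.72  0.75] 0.0
0.6 jar [ 0.504 -0.013  0.054] [-0.48 -0.1   2.45  0.87  0.4   0.27] 0.0
0.6 lift [ 0.504 -0.013  0.094] [-0.47 -0.21  2.42  0.67  0.5   0.49] 0.0
0.6 ent [0.531 0.107 0.094] [-0.08 -0.1   2.32  0.28  0.33  1.17] 0.0
0.6 in [0.641 0.111 0.089] [-0.05  0.18  2.05  0.23  0.33  1.24] 0.0
0.6 dn [0.641 0.111 0.071] [-0.05  0.21  2.06  0.27  0.29  1.21] 0.0
0.6 up [0.621 0.109 0.104] [-0.06  0.1   2.1   0.22  0.35  1.25] 0.0
0.6 out [0.511 0.105 0.104] [-0.09 -0.18  2.37  0.27  0.37  1.18] 0.0
0.66 rot [ 0.392 -0.019  0.285] [-0.75 -0.89  2.38  0.48  1.26  0.67] 0.0492
0.66 pre [ 0.505 -0.013  0.185] [-0.49 -0.43  2.38  0.55  0.69  0.65] 0.0
0.66 jar [ 0.505 -0.013  0.055] [-0.51 -0.11  2.49  1.1   0.39  0.02] 0.0
0.66 lift [ 0.505 -0.013  0.095] [-0.5  -0.23  2.47  0.84  0.47  0.31] 0.0
0.66 ent [0.532 0.107 0.095] [-0.09 -0.12  2.37  0.42  0.26  1.03] 0.0
0.66 in [0.642 0.111 0.09 ] [-0.06  0.16  2.09  0.36  0.24  1.11] 0.0
0.66 dn [0.642 0.111 0.072] [-0.06  0.2   2.1   0.43  0.2   1.03] 0.0
0.66 up [0.622 0.109 0.105] [-0.06  0.09  2.14  0.33  0.27  1.13] 0.0
0.66 out [0.512 0.105 0.105] [-0.1  -0.2   2.41  0.39  0.3   1.06] 0.0
```

jog_arm --series '[[[23, 1, 30, 0, 0, 0, 85], [23, 1, 30, 0, 0, 0, 85], [23, 1, 30, 0, 0, 0, 85], [23, 1, 30, 0, 0, 0, 85], [23, 1, 30, 0, 0, 0, 85], [23, 1, 30, 0, 0, 0, 85], [0, 0, 0, 0, 0.1, 0, 85], [0, 0, 0, 0, 0.1, 0, 85], [0, 0, 0, 0, 0.1, 0, 85], [0, 0, 0, 0, 0.1, 0, 85]]]'

```text
time_s: 3.2
eef_pos: [0.5044, -0.0167, 0.1835]
eef_rot: [-0.011, 0.955, 0.035, 0.296]
wrist_force: [0.1, 1.4, 1.0]
opening: 0.997
grasp_force: 0.0
```

```bash
cat > go.py <<'E'
import sys
from st import *
t=np.array([float(v) for v in sys.argv[1:4]])  # target grasp point, mm
g=o['eef_pos']*1000-19*R[:,2]; print('grasp pt',g.round(1),'tool delta',(R.T@(t-g)).round(1),'pitch',np.arctan2(np.hypot(*R[:2,2]),-R[2,2]).round(3),'y',R[:,1].round(3))
E
python3 go.py 493 -14 70
```

```text
3.2 [-0.462 -0.309  2.292  0.475  0.683  0.736] [504.4 -16.7 183.5] z [ 0.564  0.042 -0.825] x [0.823 0.06  0.565] F [0.1 1.4 1. ] 0.0 0.997
grasp pt [493.7 -17.5 199.1] tool delta [-73.3  -3.5 106.3] pitch 0.601 y [ 0.073 -0.997 -0.   ]
```

jog_arm --series '[[[-9, -0.4, 13, 0, 0, 0, 85], [-9, -0.4, 13, 0, 0, 0, 85], [-9, -0.4, 13, 0, 0, 0, 85], [-9, -0.4, 13, 0, 0, 0, 85], [-9, -0.4, 13, 0, 0, 0, 85], [-9, -0.4, 13, 0, 0, 0, 85], [-9, -0.4, 13, 0, 0, 0, 85], [-10, -0.4, 14, 0, 0, 0, 85], [0, 0, 0, 0, 0, 0, 85], [0, 0, 0, 0, 0, 0, 85]]]'

```text
time_s: 4.2
eef_pos: [0.503, -0.0132, 0.0559]
eef_rot: [-0.012, 0.955, 0.035, 0.294]
wrist_force: [0.3, 0.7, -0.3]
opening: 0.994
grasp_force: 0.0
```

```bash
python3 go.py 493 -14 70; python3 - <<'E'
from h import *
a=snap('scene','2')
cv2.imwrite('pics/s2.png',cv2.resize(a['frame'][130:270,130:290],None,fx=3.5,fy=3.5,interpolation=2))
E
```

```text
4.2 [-0.454  0.025  2.358  0.92   0.366  0.236] [503.  -13.2  55.9] z [ 0.561  0.043 -0.826] x [0.824 0.06  0.563] F [ 0.3  0.7 -0.3] 0.0 0.994
grasp pt [492.3 -14.   71.6] tool delta [-0.3  0.   1.7] pitch 0.598 y [ 0.074 -0.997 -0.002]
```

View pics/s2.png

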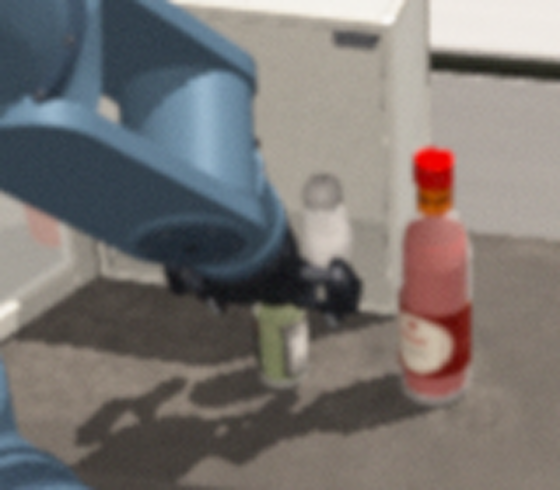

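The jar (about crop (282,345)) stands between the open fingers, undisturbed. Next I'll close and then lift straight up by about 40 mm.

jog_arm --series '[[[0, 0, 0, 0, 0, 0, 30], [0, 0, 0, 0, 0, 0, 30], [0, 0, 0, 0, 0, 0, 30], [0, 0, 0, 0, 0, 0, 30], [0, 0, 0, 0, 0, 0, 30], [0, 0, 0, 0, 0, 0, 30], [5.6, 0, -8.2, 0, 0, 0, 30], [5.6, 0, -8.2, 0, 0, 0, 30], [5.6, 0, -8.2, 0, 0, 0, 30], [5.6, 0, -8.2, 0, 0, 0, 30]]]'

```text
time_s: 5.25
eef_pos: [0.5027, -0.0133, 0.0964]
eef_rot: [-0.011, 0.955, 0.035, 0.295]
wrist_force: [-1.0, 0.3, -0.6]
opening: 0.463
grasp_force: 60.8
```

```bash
python3 go.py 520 104 112; python3 - <<'E'
from h import *
a=snap('scene','3');P=pts(a)
cv2.imwrite('pics/s3.png',cv2.resize(a['frame'][130:270,130:290],None,fx=3.5,fy=3.5,interpolation=2))
E
```

```text
5.25 [-0.454 -0.102  2.351  0.701  0.456  0.473] [502.7 -13.3  96.4] z [ 0.563  0.042 -0.826] x [0.823 0.061 0.564] F [-1.   0.3 -0.6] 60.83848189562559 0.463
grasp pt [492.  -14.1 112.1] tool delta [  30.2 -115.7   20.8] pitch 0.599 y [ 0.074 -0.997 -0.   ]
```

View pics/s3.png

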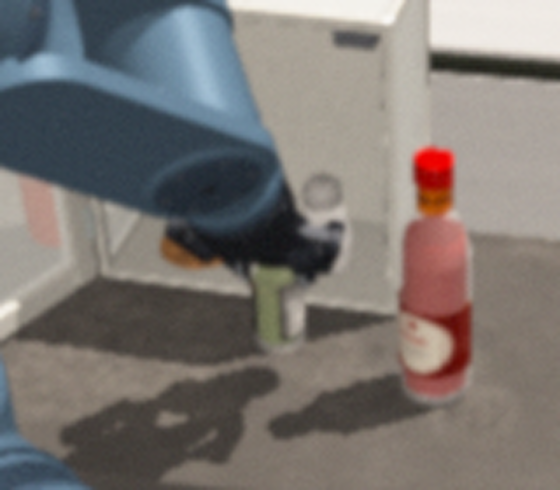

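jog_arm --series '[[[5, -19.3, 3.5, 0, 0, 0, 30], [5, -19.3, 3.5, 0, 0, 0, 30], [5, -19.3, 3.5, 0, 0, 0, 30], [5, -19.3, 3.5, 0, 0, 0, 30], [5, -19.3, 3.5, 0, 0, 0, 30], [5, -19.3, 3.5, 0, 0, 0, 30], [12.4, 0, 8.4, 0, 0, 0, 30], [12.4, 0, 8.4, 0, 0, 0, 30], [12.4, 0, 8.4, 0, 0, 0, 30], [0, 0, 0, 0, 0, 0, 30]]]'

```text
time_s: 6.3
eef_pos: [0.5773, 0.108, 0.0962]
eef_rot: [-0.011, 0.955, 0.035, 0.296]
wrist_force: [-0.4, -0.2, -2.1]
opening: 0.464
grasp_force: 61.0
```

```bash
python3 go.py 630 110 112
```

```text
6.3 [-0.058  0.103  2.148  0.253  0.303  1.22 ] [577.3 108.   96.2] z [ 0.564  0.042 -0.825] x [0.822 0.061 0.566] F [-0.4 -0.2 -2.1] 61.03104002773762 0.464
grasp pt [566.6 107.2 111.9] tool delta [52.4  1.9 35.8] pitch 0.601 y [ 0.074 -0.997  0.   ]
```

jog_arm --series '[[[8.7, 0.3, 6, 0, 0, 0, 30], [8.7, 0.3, 6, 0, 0, 0, 30], [8.7, 0.3, 6, 0, 0, 0, 30], [8.7, 0.3, 6, 0, 0, 0, 30], [8.7, 0.3, 6, 0, 0, 0, 30], [8.7, 0.3, 6, 0, 0, 0, 30], [-3.8, 0, 5.5, 0, 0, 0, 30], [-3.8, 0, 5.5, 0, 0, 0, 30], [-3.8, 0, 5.5, 0, 0, 0, 30], [0, 0, 0, 0, 0, 0, 30]]]'

```text
time_s: 7.3
eef_pos: [0.6385, 0.111, 0.0746]
eef_rot: [-0.011, 0.955, 0.035, 0.295]
wrist_force: [0.1, 0.9, -2.1]
opening: 0.464
grasp_force: 61.3
```

```bash
python3 go.py 630 110 88.6; python3 - <<'E'
from h import *
a=snap('scene','4');b=snap('top','4')
cv2.imwrite('pics/s4.png',np.hstack([cv2.resize(a['frame'][130:250,120:250],None,fx=3,fy=3,interpolation=2),cv2.resize(b['frame'][150:270,120:250],None,fx=3,fy=3,interpolation=2)]))
E
```

```text
7.3 [-0.044  0.27   2.003  0.242  0.28   1.24 ] [638.5 111.   74.6] z [ 0.562  0.042 -0.826] x [0.824 0.061 0.564] F [ 0.1  0.9 -2.1] 61.31655693054199 0.464
grasp pt [627.9 110.2  90.3] tool delta [0.8 0.3 2.6] pitch 0.599 y [ 0.074 -0.997 -0.   ]
```

View pics/s4.png

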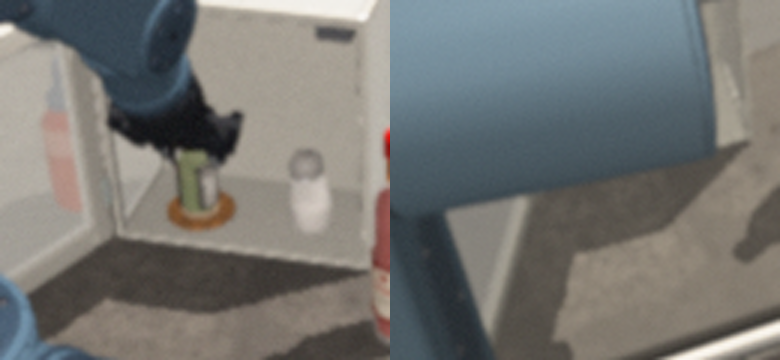

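jog_arm --series '[[[1, 0, 2.5, 0, 0, 0, 30], [0, 0, 0, 0, 0, 0, 30], [0, 0, 0, 0, 0, 0, 70], [0, 0, 0, 0, 0, 0, 70], [0, 0, 0, 0, 0, 0, 70], [0, 0, 0, 0, 0, 0, 70], [0, 0, 0, 0, 0, 0, 70], [-6, 0, -4, 0, 0, 0, 70], [-8, 0, -6, 0, 0, 0, 70], [-12, 0, -8, 0, 0, 0, 70]]]'

```text
time_s: 8.4
eef_pos: [0.6091, 0.1087, 0.0743]
eef_rot: [-0.011, 0.955, 0.035, 0.295]
wrist_force: [0.9, -0.2, 0.1]
opening: 0.819
grasp_force: 0.0
```

jog_arm --series '[[[-12, 0, -8, 0, 0, 0, 70], [-12, 0, -8, 0, 0, 0, 70], [-12, 0, -8, 0, 0, 0, 70], [-12, 0, -8, 0, 0, 0, 70], [-12, 0, -8, 0, 0, 0, 70], [-12, 0, -8, 0, 0, 0, 70], [0, 0, 0, 0, 0, 0, 70], [0, 0, 0, 0, 0, 0, 70], [0, 0, 0, 0, 0, 0, 70], [0, 0, 0, 0, 0, 0, 70]]]'

```text
time_s: 9.4
eef_pos: [0.5243, 0.1023, 0.0736]
eef_rot: [-0.011, 0.955, 0.035, 0.296]
wrist_force: [-0.7, 0.0, 0.7]
opening: 0.823
grasp_force: 0.0
```

```bash
python3 go.py 480 100 300; python3 - <<'E'
from h import *
a=snap('scene','5');P=pts(a)
n=P[(np.hypot(P[...,0]-.63,P[...,1]-.11)<.045)&(P[...,2]>.04)&(P[...,2]<.135)]
s=n[(n[:,2]>.04)&(n[:,2]<.1)]; M=np.c_[2*s[:,:2],np.ones(len(s))]; r=np.linalg.lstsq(M,(s[:,:2]**2).sum(1),rcond=None)[0]; print('jar',len(s),r[:2],n[:,2].max(), n[n[:,2]>.117].mean(0))
E
```

```text
9.4 [-0.085  0.044  2.281  0.385  0.239  1.064] [524.3 102.3  73.6] z [ 0.564  0.042 -0.825] x [0.823 0.061 0.565] F [-0.7  0.   0.7] 0.0 0.823
grasp pt [513.6 101.5  89.3] tool delta [  91.4   -1.  -192.8] pitch 0.601 y [ 0.074 -0.997  0.   ]
jar 143 [0.62879589 0.10870522] 0.12544874544258766 [0.62821594 0.10959035 0.12112898]
```

The jar stands upright at (629,109), centred on the coaster. Next is a planned sweep for the door: fingers shut, tool pointing down, pushing on the upper part of the outer face.

```bash
cat > plan.py <<'E'
from st import *
from kin import ik,fk,p
H=np.array([574.5,183]);
def C(th,s,off):
    d=-1.536-th;n=3.177-th; return H+s*np.array([np.cos(d),np.sin(d)])+off*np.array([np.cos(n),np.sin(n)]), n
def Rm(yaw,pit):
    z=np.array([np.sin(pit)*np.cos(yaw),np.sin(pit)*np.sin(yaw),-np.cos(pit)]); y=np.array([np.sin(yaw),-np.cos(yaw),0]); return np.c_[np.cross(y,z),y,z]
def rows(W,grip):   # W: (x,y,z,yaw,pitch,n) mm
    x=o['eef_pos']*1000; Rc=R.copy(); q=o['q']
    z=Rc[:,2]; yaw=np.arctan2(-Rc[0,1]*-1,-Rc[1,1]); pit=np.arctan2(np.hypot(*z[:2]),-z[2]); cur=np.array([*x,yaw,pit]); out=[]
    for w in W:
        w0=cur;w1=np.array(w[:5],float)
        for k in range(1,w[5]+1):
            t=w0+(w1-w0)*k/w[5]; Rt=Rm(t[3],t[4])
            r=np.r_[(Rc.T@(t[:3]-x)).round(1),S.from_matrix(Rc.T@Rt).as_rotvec().round(3)]
            out.append(r.tolist()+[grip]); x=x+Rc@r[:3]; Rc=Rc@S.from_rotvec(r[3:]).as_matrix()
            qn,f=ik(t[:3]/1000,t[3],t[4],q); 
            if f>1e-3 or np.abs(qn-q).max()>.18: print('!!',k,t.round(2),qn.round(2),round(f,3),np.abs(qn-q).max().round(2))
            q=qn
        print('at',w,q.round(2)); cur=w1
    for i in range(0,len(out),10): print(str(out[i:i+10]).replace('-0.0,','0,').replace('0.0,','0,'))
E
python3 - <<'E'
from plan import *
c,n=C(1.98,190,57); print(c,n)
rows([(440,90,300,.08,.2,10),(390,130,400,.5,0,6),(c[0]-20,c[1]+20,400,n,0,8),(c[0],c[1],222,n,0,6)],0)
E
```

```text
9.45 [-0.085  0.044  2.281  0.385  0.239  1.064] [524.2 102.3  73.5] z [ 0.563  0.042 -0.825] x [0.823 0.061 0.565] F [-0.3 -0.3 -0. ] 0.0 0.824
[418.47601657 305.55101501] 1.197
at (440, 90, 300, 0.08, 0.2, 10) [-0.09 -0.33  1.96  0.03  1.31  1.4 ]
at (390, 130, 400, 0.5, 0, 6) [ 0.03 -0.3   1.73  0.    1.71  1.1 ]
at (np.float64(398.47601657447325), np.float64(325.55101501038274), 400, 1.197, 0, 8) [ 0.45 -0.04  1.51  0.    1.67  0.83]
at (np.float64(418.47601657447325), np.float64(305.55101501038274), 222, 1.197, 0, 6) [ 0.4   0.06  1.76 -0.    1.32  0.78]
[[5.8, 0.6, -23.5, 0, -0.04, 0, 0], [4.9, 0.6, -23.7, 0.001, -0.04, -0.001, 0], [3.9, 0.6, -23.8, 0, -0.04, -0.001, 0], [2.9, 0.6, -24.1, 0, -0.04, 0, 0], [2.0, 0.6, -24.1, 0.001, -0.04, -0.001, 0], [1.0, 0.6, -24.1, 0, -0.04, 0, 0], [0.1, 0.5, -24.2, 0, -0.04, -0.001, 0], [-1.0, 0.6, -24.2, 0, -0.04, 0, 0], [-1.8, 0.6, -24.1, 0, -0.04, -0.001, 0], [-2.9, 0.5, -24.0, 0, -0.04, -0.001, 0]]
[[-4.3, -7.3, -17.9, 0.013, -0.034, -0.068, 0], [-4.4, -7.8, -17.6, 0.011, -0.033, -0.07, 0], [-4.4, -8.3, -17.4, 0.008, -0.033, -0.069, 0], [-4.4, -8.8, -17.2, 0.006, -0.034, -0.07, 0], [-4.3, -9.2, -17.0, 0.003, -0.033, -0.07, 0], [-4.2, -9.5, -16.8, 0.001, -0.033, -0.07, 0], [12.6, -21.0, 0, 0, 0, -0.087, 0], [14.4, -19.7, 0, 0, 0, -0.087, 0], [16.1, -18.5, -0.1, 0, 0, -0.087, 0], [17.6, -16.9, 0, 0, 0, -0.087, 0]]
[[19.1, -15.4, 0, 0, 0, -0.088, 0], [20.3, -13.6, 0, 0, 0, -0.087, 0], [21.4, -11.9, 0, 0, 0, -0.087, 0], [22.4, -9.9, 0, 0.001, 0, -0.087, 0], [-1.9, 4.4, 29.7, 0, 0, 0, 0], [-1.9, 4.3, 29.7, 0, 0, 0, 0], [-1.9, 4.3, 29.6, 0, 0, 0, 0], [-1.9, 4.4, 29.7, 0, 0, 0, 0], [-1.9, 4.3, 29.7, 0, 0, 0, 0], [-1.9, 4.3, 29.6, 0, 0, 0, 0]]
```

jog_arm --series '[[[6, 0.6, -23.5, 0, -0.04, 0, 0], [5, 0.6, -23.5, 0, -0.04, 0, 0], [4, 0.6, -24, 0, -0.04, 0, 0], [3, 0.6, -24, 0, -0.04, 0, 0], [2, 0.6, -24, 0, -0.04, 0, 0], [1, 0.6, -24, 0, -0.04, 0, 0], [0, 0.5, -24, 0, -0.04, 0, 0], [-1, 0.6, -24, 0, -0.04, 0, 0], [-2, 0.6, -24, 0, -0.04, 0, 0], [-3, 0.5, -24, 0, -0.04, 0, 0]]]'

```text
time_s: 10.45
eef_pos: [0.4396, 0.0903, 0.3003]
eef_rot: [-0.004, 0.994, 0.037, 0.099]
wrist_force: [0.4, -0.9, -0.4]
opening: -0.005
grasp_force: 0.0
```

jog_arm --series '[[[-4.3, -7.3, -18, 0.013, -0.034, -0.068, 0], [-4.4, -7.8, -17.6, 0.011, -0.033, -0.07, 0], [-4.4, -8.3, -17.4, 0.008, -0.033, -0.07, 0], [-4.4, -8.8, -17.2, 0.006, -0.034, -0.07, 0], [-4.3, -9.2, -17, 0.003, -0.033, -0.07, 0], [-4.2, -9.5, -16.8, 0.001, -0.033, -0.07, 0], [12.6, -21, 0, 0, 0, -0.087, 0], [14.4, -19.7, 0, 0, 0, -0.087, 0], [16, -18.5, 0, 0, 0, -0.087, 0], [17.6, -17, 0, 0, 0, -0.087, 0]]]'

```text
time_s: 11.45
eef_pos: [0.3949, 0.2293, 0.3993]
eef_rot: [-0.0, 0.912, 0.411, 0.0]
wrist_force: [-0.1, -0.9, 0.2]
opening: -0.002
grasp_force: 0.0
```

jog_arm --series '[[[19, -15.4, 0, 0, 0, -0.088, 0], [20.3, -13.6, 0, 0, 0, -0.087, 0], [21.4, -12, 0, 0, 0, -0.087, 0], [22.4, -10, 0, 0, 0, -0.087, 0], [0, 0, 0, 0, 0, 0, 0], [0, 0, 0, 0, 0, 0, 0], [0, 0, 0, 0, 0, 0, 0], [0, 0, 0, 0, 0, 0, 0], [0, 0, 0, 0, 0, 0, 0], [0, 0, 0, 0, 0, 0, 0]]]'

```text
time_s: 12.45
eef_pos: [0.3994, 0.3257, 0.3996]
eef_rot: [-0.0, 0.828, 0.561, 0.0]
wrist_force: [0.5, -0.3, 0.1]
opening: 0.002
grasp_force: 0.0
```

```bash
python3 - <<'E'
from plan import *
c,n=C(1.98,190,57)
rows([(c[0]-5,c[1]+5,400,n,0,2),(c[0],c[1],222,n,0,8)],0)
a=snap('scene','6');b=snap('top','6')
cv2.imwrite('pics/s6.png',np.hstack([a['frame'][60:300,0:300],b['frame'][60:300,60:360]]))
E
```

```text
12.45 [ 0.453 -0.043  1.512  0.     1.672  0.834] [399.4 325.7 399.6] z [ 0.  0. -1.] x [0.371 0.929 0.001] F [ 0.5 -0.3  0.1] 0.0 0.002
at (np.float64(413.47601657447325), np.float64(310.55101501038274), 400, 1.197, 0, 2) [ 0.41 -0.04  1.51  0.    1.67  0.79]
at (np.float64(418.47601657447325), np.float64(305.55101501038274), 222, 1.197, 0, 8) [ 0.4   0.06  1.76 -0.    1.32  0.78]
[[-4.4, 9.4, -0.2, 0, 0, -0.003, 0], [-4.5, 9.3, -0.2, 0, -0.001, -0.003, 0], [-0.3, 0.8, 22.3, 0, 0, 0, 0], [-0.3, 0.8, 22.2, 0, 0, 0, 0], [-0.4, 0.8, 22.3, 0, 0, 0, 0], [-0.3, 0.8, 22.2, 0, 0, 0, 0], [-0.4, 0.8, 22.3, 0, 0, 0, 0], [-0.3, 0.8, 22.2, 0, 0, 0, 0], [-0.4, 0.8, 22.3, 0, 0, 0, 0], [-0.3, 0.8, 22.2, 0, 0, 0, 0]]
```

View pics/s6.png

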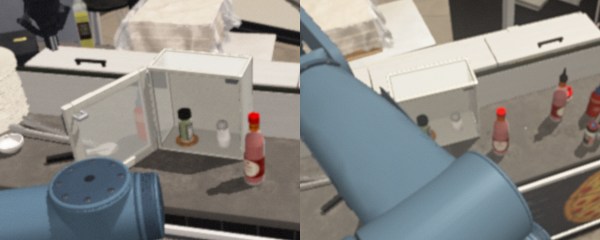

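Left half (scene view): the jar is on the coaster at crop (186,130), with the door and bottles unmoved; the gripper hangs beyond the door at crop (50,35). Before lowering it, I'll check for clutter below.

```bash
python3 - <<'E'
from plan import *
P=pts(pickle.load(open('top_0.pkl','rb')))
m=(np.hypot(P[...,0]-.418,P[...,1]-.335)<.13)&(P[...,2]>.1)
Q=P[m]; n=np.array([.365,.931]); d=(Q[:,:2]-H/1000)@n; print(len(Q),'beyond handle',(d>.062).sum(), Q[d>.062][:5])
for s,e,off0,off1 in((1.98,0,57,27),):
    W=[];
    for i,th in enumerate(np.arange(1.98,-.001,-.11)):
        off=57 if i==0 else 27; c,nn=C(th,190,off); W.append((*c.round(1),222,round(nn,3),0,1 if i!=1 else 3))
    o['eef_pos']=np.array([*(C(1.98,190,57)[0]/1000),.222]); R[:]=Rm(C(1.98,1,1)[1],0); rows(W[1:],0)
E
```

```text
12.55 [ 0.454 -0.043  1.512  0.     1.672  0.834] [399.3 325.9 399.5] z [ 0.  0. -1.] x [0.371 0.929 0.   ] F [-0.1  0.5  0.6] 0.0 -0.001
1699 beyond handle 0 []
!! 1 [411.68 289.93 222.     1.23   0.  ] [ 0.38  0.03  1.79 -0.    1.32  0.71] 0.0 0.35
at (np.float64(398.1), np.float64(258.7), 222, np.float64(1.307), 0, 3) [ 0.33 -0.04  1.86 -0.    1.32  0.59]
at (np.float64(390.9), np.float64(238.9), 222, np.float64(1.417), 0, 1) [ 0.29 -0.08  1.9   0.    1.32  0.44]
at (np.float64(385.9), np.float64(218.4), 222, np.float64(1.527), 0, 1) [ 0.25 -0.12  1.93  0.    1.33  0.29]
at (np.float64(383.1), np.float64(197.5), 222, np.float64(1.637), 0, 1) [ 0.2  -0.15  1.96  0.    1.33  0.13]
at (np.float64(382.7), np.float64(176.4), 222, np.float64(1.747), 0, 1) [ 0.15 -0.17  1.98  0.    1.33 -0.03]
at (np.float64(384.6), np.float64(155.4), 222, np.float64(1.857), 0, 1) [ 0.1  -0.19  2.    0.    1.34 -0.19]
at (np.float64(388.8), np.float64(134.7), 222, np.float64(1.967), 0, 1) [ 0.04 -0.2   2.    0.    1.34 -0.35]
at (np.float64(395.2), np.float64(114.6), 222, np.float64(2.077), 0, 1) [-0.01 
[... 1103 characters left out ...]
    1.33 -1.83]
[[-17.0, -0.6, 0, 0, 0, -0.037, 0], [-17.0, -1.3, 0, 0, 0, -0.036, 0], [-16.9, -1.8, 0, 0, 0, -0.037, 0], [-21.0, -1.8, 0, 0, 0, -0.11, 0], [-21.0, -1.8, 0, 0, 0, -0.11, 0], [-21.0, -1.9, 0, 0, 0, -0.11, 0], [-21.1, -1.8, 0, 0, 0, -0.11, 0], [-21.0, -1.8, 0, 0, 0, -0.11, 0], [-21.0, -1.8, 0, 0, 0, -0.11, 0], [-21.0, -1.9, 0, 0, 0, -0.11, 0]]
[[-21.1, -1.8, 0, 0, 0, -0.11, 0], [-21.0, -1.9, 0, 0, 0, -0.11, 0], [-21.0, -1.8, 0, 0, 0, -0.11, 0], [-21.0, -1.8, 0, 0, 0, -0.11, 0], [-21.0, -1.8, 0, 0, 0, -0.11, 0], [-21.1, -1.9, 0, 0, 0, -0.11, 0], [-21.0, -1.8, 0, 0, 0, -0.11, 0], [-21.0, -1.8, 0, 0, 0, -0.11, 0], [-21.0, -1.9, 0, 0, 0, -0.11, 0], [-21.0, -1.7, 0, 0, 0, -0.11, 0]]
```

jog_arm --series '[[[-4.5, 9.4, 0, 0, 0, -0.003, 0], [-4.5, 9.4, 0, 0, 0, -0.003, 0], [0, 0.8, 0, 0, 0, 0, 0], [0, 0.8, 0, 0, 0, 0, 0], [0, 0, 0, 0, 0, 0, 0], [0, 0, 0, 0, 0, 0, 0], [0, 0, 0, 0, 0, 0, 0], [0, 0, 0, 0, 0, 0, 0], [0, 0, 0, 0, 0, 0, 0], [0, 0, 0, 0, 0, 0, 0]]]'

```text
time_s: 13.55
eef_pos: [0.4148, 0.3103, 0.3994]
eef_rot: [-0.0, 0.826, 0.564, 0.0]
wrist_force: [-0.1, 0.3, -0.9]
opening: -0.002
grasp_force: 0.0
```

jog_arm --series '[[[-0.3, 0.7, 22, 0, 0, 0, 0], [-0.3, 0.7, 22, 0, 0, 0, 0], [-0.3, 0.7, 22, 0, 0, 0, 0], [-0.3, 0.7, 22, 0, 0, 0, 0], [-0.3, 0.7, 22, 0, 0, 0, 0], [-0.3, 0.7, 22, 0, 0, 0, 0], [-0.3, 0.7, 22, 0, 0, 0, 0], [0, 0, 23, 0, 0, 0, 0], [0, 0, 0, 0, 0, 0, 0], [0, 0, 0, 0, 0, 0, 0]]]'

```text
time_s: 14.55
eef_pos: [0.4187, 0.3066, 0.2227]
eef_rot: [-0.0, 0.826, 0.564, -0.0]
wrist_force: [-0.3, 0.8, 0.6]
opening: -0.002
grasp_force: 0.0
```

jog_arm --series '[[[-10, 0, 0, 0, 0, 0, 0], [-10, 0, 0, 0, 0, 0, 0], [-10, -1, 0, 0, 0, -0.055, 0], [-10.5, -1, 0, 0, 0, -0.055, 0], [-10.5, -1, 0, 0, 0, -0.055, 0], [-10.5, -1, 0, 0, 0, -0.055, 0], [-10.5, -1, 0, 0, 0, -0.055, 0], [-10.5, -1, 0, 0, 0, -0.055, 0], [-10.5, -1, 0, 0, 0, -0.055, 0], [-10.5, -1, 0, 0, 0, -0.055, 0]]]'

```text
time_s: 15.55
eef_pos: [0.3887, 0.207, 0.2234]
eef_rot: [0.0, 0.682, 0.731, 0.001]
wrist_force: [1.0, 0.9, -0.3]
opening: -0.002
grasp_force: 0.0
```

```bash
python3 - <<'E'
from plan import *
x=o['eef_pos'][:2]*1000; n=np.arctan2(R[1,0],R[0,0]); print('theta tool',3.177-n%(2*np.pi)); v=x-H
print('s',np.hypot(*v))
P=pts(snap('scene','7'))
d=P[(np.abs(P[...,2]-.281)<.006)&(P[...,0]<.56)&(P[...,0]>.28)&(P[...,1]>.1)&(P[...,1]<.34)]
c=d.mean(0)[:2];u=np.linalg.svd(d[:,:2]-c)[2][0]; print(len(d),c,u,'door th',-1.536-np.arctan2(*(u[::-1]*-np.sign(u[0])))+2*np.pi)
E
```

```text
15.55 [ 0.218 -0.127  1.939  0.     1.328  0.149] [388.7 207.  223.4] z [ 0.002  0.001 -1.   ] x [-0.069  0.998  0.001] F [ 1.   0.9 -0.3] 0.0 -0.002
theta tool 1.537301283705048
s 187.33062189669116
478 [0.4145313 0.1850007] [-0.99971005 -0.0240793 ] door th 7.864696328638554
```

```bash
python3 - <<'E'
from plan import *
rows([(*C(t,187,29)[0].round(1),222,C(t,1,1)[1],0,1) for t in list(np.linspace(1.537,.16,16)[1:])+list(np.linspace(.16,0,6)[1:])],0)
E
```

```text
15.6 [ 2.170e-01 -1.280e-01  1.940e+00 -1.000e-03  1.328e+00  1.460e-01] [388.7 205.9 223.3] z [ 0.002 -0.    -1.   ] x [-0.071  0.997 -0.001] F [0.6 1.2 0.4] 0.0 -0.002
at (np.float64(385.3), np.float64(181.8), 222, np.float64(1.7318000000000002), 0, 1) [ 0.16 -0.16  1.97 -0.    1.33 -0.  ]
at (np.float64(386.2), np.float64(164.4), 222, np.float64(1.8236), 0, 1) [ 0.12 -0.18  1.98  0.    1.33 -0.13]
at (np.float64(388.7), np.float64(147.2), 222, np.float64(1.9154000000000002), 0, 1) [ 0.07 -0.19  1.99  0.    1.34 -0.27]
at (np.float64(392.7), np.float64(130.3), 222, np.float64(2.0072), 0, 1) [ 0.03 -0.19  2.    0.    1.34 -0.4 ]
at (np.float64(398.3), np.float64(113.9), 222, np.float64(2.099), 0, 1) [-0.01 -0.19  2.    0.    1.34 -0.54]
at (np.float64(405.4), np.float64(98.0), 222, np.float64(2.1908000000000003), 0, 1) [-0.05 -0.18  1.99  0.    1.34 -0.67]
at (np.float64(413.9), np.float64(82.9), 222, np.float64(2.2826000000000004), 0, 1) [-0.09 -0.17  1.98  0.    1.33 -0.8 ]
at (np.float64(423.7), np.float64(68.6), 222, np.float64(2.3744), 0, 1) [-0.12 -0.15  1.96  0.    1.33 -0.92
[... 1362 characters left out ...]
1, 0.001, -0.09, 0], [-17.3, -1.9, 0, 0.001, 0, -0.092, 0], [-17.3, -1.9, 0, 0, 0, -0.091, 0], [-17.3, -1.9, 0, 0, 0, -0.092, 0], [-17.2, -1.8, -0.1, 0, 0, -0.092, 0], [-17.3, -1.9, 0, 0, 0, -0.092, 0], [-17.2, -1.9, 0, 0, -0.001, -0.092, 0], [-17.3, -1.9, 0, 0, 0, -0.091, 0], [-17.3, -1.8, 0, 0, 0, -0.092, 0], [-17.3, -1.9, 0.1, 0, 0, -0.092, 0]]
[[-17.2, -1.9, 0, 0, 0, -0.092, 0], [-17.3, -1.9, 0, 0, 0, -0.092, 0], [-17.2, -1.9, 0, 0, 0, -0.091, 0], [-17.3, -1.9, 0, 0, 0, -0.092, 0], [-17.3, -1.8, 0, -0.001, 0, -0.092, 0], [-5.9, -0.9, 0, 0, 0, -0.032, 0], [-6.0, -0.8, 0, 0, 0, -0.032, 0], [-6.1, -0.9, 0, 0, 0, -0.032, 0], [-5.9, -0.8, 0, 0, 0, -0.032, 0], [-6.0, -0.8, 0, 0, 0, -0.032, 0]]
```

jog_arm --series '[[[-20, -4, 1, 0, 0, -0.09, 0], [-18, -2, 0, 0, 0, -0.092, 0], [-17.5, -2, 0, 0, 0, -0.092, 0], [-17.3, -1.9, 0, 0, 0, -0.092, 0], [-17.3, -1.9, 0, 0, 0, -0.092, 0], [-17.3, -1.9, 0, 0, 0, -0.092, 0], [-17.3, -1.9, 0, 0, 0, -0.092, 0], [-17.3, -1.9, 0, 0, 0, -0.092, 0], [-17.3, -1.9, 0, 0, 0, -0.092, 0], [-17.3, -1.9, 0, 0, 0, -0.092, 0]]]'

```text
time_s: 16.6
eef_pos: [0.4478, 0.0465, 0.2221]
eef_rot: [0.001, 0.288, 0.958, 0.0]
wrist_force: [-0.2, 1.2, -0.4]
opening: -0.001
grasp_force: 0.0
```

jog_arm --series '[[[-17.3, -1.9, 0, 0, 0, -0.092, 0], [-17.3, -1.9, 0, 0, 0, -0.092, 0], [-17.3, -1.9, 0, 0, 0, -0.092, 0], [-15, -1.9, 0, 0, 0, -0.08, 0], [-10, -1, 0, 0, 0, -0.05, 0], [0, 0, 0, 0, 0, 0, 0], [0, 0, 0, 0, 0, 0, 0], [0, 0, 0, 0, 0, 0, 0], [0, 0, 0, 0, 0, 0, 0], [0, 0, 0, 0, 0, 0, 0]]]'

```text
time_s: 17.6
eef_pos: [0.5134, 0.0084, 0.2215]
eef_rot: [0.0, 0.09, 0.996, 0.0]
wrist_force: [-0.4, -0.0, -0.2]
opening: -0.002
grasp_force: 0.0
```

```bash
python3 - <<'E'
from plan import *
rows([(*C(t,187,29)[0].round(1),222,C(t,1,1)[1],0,1) for t in np.linspace(.2,0,9)[1:]],0)
a=snap('scene','8'); P=pts(a)
cv2.imwrite('pics/s8.png',cv2.resize(a['frame'][90:280,40:320],None,fx=2.5,fy=2.5,interpolation=2))
E
```

```text
17.6 [-0.215  0.051  1.77   0.     1.32  -1.606] [513.4   8.4 221.5] z [ 0.  0. -1.] x [-0.984  0.179 -0.   ] F [-0.4 -0.  -0.2] 0.0 -0.002
at (np.float64(519.6), np.float64(1.9), 222, np.float64(3.0020000000000002), 0, 1) [-0.23  0.07  1.75  0.    1.32 -1.66]
at (np.float64(524.2), np.float64(0.6), 222, np.float64(3.027), 0, 1) [-0.23  0.08  1.74  0.    1.32 -1.68]
at (np.float64(528.8), np.float64(-0.6), 222, np.float64(3.052), 0, 1) [-0.23  0.09  1.73  0.    1.32 -1.71]
at (np.float64(533.4), np.float64(-1.7), 222, np.float64(3.077), 0, 1) [-0.23  0.1   1.72  0.    1.32 -1.73]
at (np.float64(538.0), np.float64(-2.7), 222, np.float64(3.102), 0, 1) [-0.23  0.11  1.71  0.    1.32 -1.76]
at (np.float64(542.7), np.float64(-3.6), 222, np.float64(3.1270000000000002), 0, 1) [-0.23  0.12  1.7   0.    1.33 -1.78]
at (np.float64(547.3), np.float64(-4.3), 222, np.float64(3.152), 0, 1) [-0.22  0.13  1.69  0.    1.33 -1.81]
at (np.float64(552.0), np.float64(-4.9), 222, np.float64(3.177), 0, 1) [-0.22  0.14  1.68  0.    1.33 -1.83]
[[-7.3, -5.3, -0.5, 0, 0, -0.04, 0], [-4.7, -0.6, 0, 0, 0, -0.025, 0], [-4.8, -0.7, 0, 0, 0, -0.025, 0], [-4.6, -0.7, 0, 0, 0, -0.025, 0], [-4.7, -0.7, 0, 0, 0, -0.025, 0], [-4.7, -0.7, 0, 0, 0, -0.025, 0], [-4.6, -0.6, 0, 0, 0, -0.025, 0], [-4.7, -0.7, 0, 0, 0, -0.025, 0]]
```

View pics/s8.png

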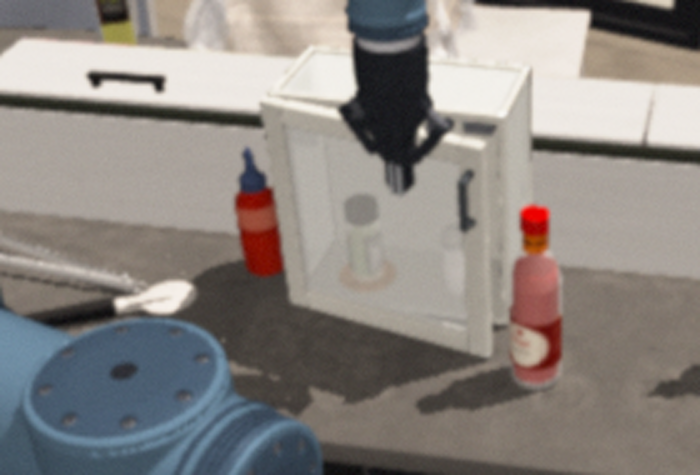

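The door is nearly shut: its free edge is still out by about 0.2 rad, the jar stands on the coaster, and the bottles are untouched. I'll push slowly through the catch.

jog_arm --series '[[[-6, -3, 0, 0, 0, -0.03, 0], [-5, -2, 0, 0, 0, -0.03, 0], [-5, -1, 0, 0, 0, -0.025, 0], [-5, -0.7, 0, 0, 0, -0.025, 0], [-5, -0.7, 0, 0, 0, -0.025, 0], [-4, -0.7, 0, 0, 0, -0.025, 0], [-4, -0.7, 0, 0, 0, -0.025, 0], [-3, -0.7, 0, 0, 0, 0, 0], [0, 0, 0, 0, 0, 0, 0], [0, 0, 0, 0, 0, 0, 0]]]'

```text
time_s: 18.65
eef_pos: [0.5495, -0.0047, 0.2212]
eef_rot: [0.0, -0.003, 1.0, 0.0]
wrist_force: [-0.0, 0.1, 0.4]
opening: 0.003
grasp_force: 0.0
```

```bash
cat > door.py <<'E'
from plan import *
import sys
P=pts(snap('scene',sys.argv[1]))
d=P[(np.abs(P[...,2]-.15)<.11)&(P[...,0]<.6)&(P[...,0]>.5)&(P[...,1]>-.07)&(P[...,1]<.17)]
u=C(0,1,0)[0]-H; n=np.array([np.cos(3.177),np.sin(3.177)])
s=(d[:,:2]*1000-H)@u; f=(d[:,:2]*1000-H)@n
# outer-face frame strips near hinge / free edge
for a,b in((5,20),(245,265)):
    m=(s>a)&(s<b)&(f>5)&(f<36); print(a,b,m.sum(),np.median(f[m]))
E
python3 door.py 9
```

```text
18.65 [-0.225  0.133  1.682  0.     1.326 -1.801] [549.5  -4.7 221.2] z [ 0.  0. -1.] x [-1.    -0.005 -0.   ] F [-0.   0.1  0.4] 0.0 0.003
5 20 166 11.525640195770402
245 265 121 12.933601427021042
```

The wrist force is about 0 and the free edge lines up with the hinge side, so the catch seems to have pulled the door in. A small extra push will confirm it.

jog_arm --series '[[[-1, 0, 0, 0, 0, 0, 0], [-1, 0, 0, 0, 0, 0, 0], [-1, 0, 0, 0, 0, 0, 0], [-1, 0, 0, 0, 0, 0, 0], [0, 0, 0, 0, 0, 0, 0], [0, 0, 0, 0, 0, 0, 0], [0, 0, 0, 0, 0, 0, 0], [0, 0, 0, 0, 0, 0, 0], [0, 0, 0, 0, 0, 0, 0], [0, 0, 0, 0, 0, 0, 0]]]'

```text
time_s: 19.7
eef_pos: [0.5533, -0.0047, 0.2213]
eef_rot: [0.0, -0.003, 1.0, 0.0]
wrist_force: [-0.3, -0.1, 0.7]
opening: -0.003
grasp_force: 0.0
```

```bash
python3 door.py 10
```

```text
19.7 [-0.223  0.142  1.673  0.     1.327 -1.799] [553.3  -4.7 221.3] z [ 0.  0. -1.] x [-1.    -0.005 -0.   ] F [-0.3 -0.1  0.7] 0.0 -0.003
5 20 157 12.03568101627206
245 265 130 12.977096356079453
```

jog_arm --series '[[[-1, 0, 0, 0, 0, 0, 0], [-1, 0, 0, 0, 0, 0, 0], [-1, 0, 0, 0, 0, 0, 0], [-1, 0, 0, 0, 0, 0, 0], [0, 0, 0, 0, 0, 0, 0], [0, 0, 0, 0, 0, 0, 0], [0, 0, 0, 0, 0, 0, 0], [0, 0, 0, 0, 0, 0, 0], [0, 0, 0, 0, 0, 0, 0], [0, 0, 0, 0, 0, 0, 0]]]'

```text
time_s: 20.75
eef_pos: [0.5546, -0.0047, 0.2211]
eef_rot: [-0.003, -0.003, 1.0, 0.0]
wrist_force: [-13.0, -1.1, 6.6]
opening: 0.005
grasp_force: 0.0
```

```bash
python3 door.py 11
```

```text
20.75 [-2.220e-01  1.500e-01  1.664e+00 -1.000e-03  1.334e+00 -1.798e+00] [554.6  -4.7 221.1] z [-0.006  0.    -1.   ] x [-1.    -0.006  0.006] F [-13.   -1.1   6.6] 0.0 0.005
5 20 157 12.080272452958393
245 265 125 12.829486220180629
```

The finger now meets a solid stop (13 N) and the door hasn't moved, so it is seated. I'll back off toward the robot and up.

jog_arm --series '[[[5, 0, 0, 0, 0, 0, 0], [10, 0, 0, 0, 0, 0, 0], [15, 0, 0, 0, 0, 0, 0], [15, 0, 0, 0, 0, 0, 0], [15, 0, -5, 0, 0, 0, 0], [15, 0, -10, 0, 0, 0, 0], [10, 0, -20, 0, 0, 0, 0], [5, 0, -20, 0, 0, 0, 0], [0, 0, 0, 0, 0, 0, 0], [0, 0, 0, 0, 0, 0, 0]]]'

```text
time_s: 21.8
eef_pos: [0.4674, -0.0052, 0.2764]
eef_rot: [0.001, -0.002, 1.0, -0.0]
wrist_force: [-0.6, -0.4, -0.1]
opening: -0.001
grasp_force: 0.0
```

```bash
python3 door.py 12; cat > /dev/null; python3 -c "
import cv2
a=cv2.imread('pics/scene_12.png');cv2.imwrite('pics/s12.png',cv2.resize(a[90:300,40:460],None,fx=1.8,fy=1.8,interpolation=2))"
```

```text
21.8 [-0.266 -0.106  1.812  0.     1.435 -1.842] [467.4  -5.2 276.4] z [ 0.002 -0.    -1.   ] x [-1.    -0.005 -0.002] F [-0.6 -0.4 -0.1] 0.0 -0.001
5 20 149 12.088935612189013
245 265 120 13.19803853649987
```

View pics/s12.png

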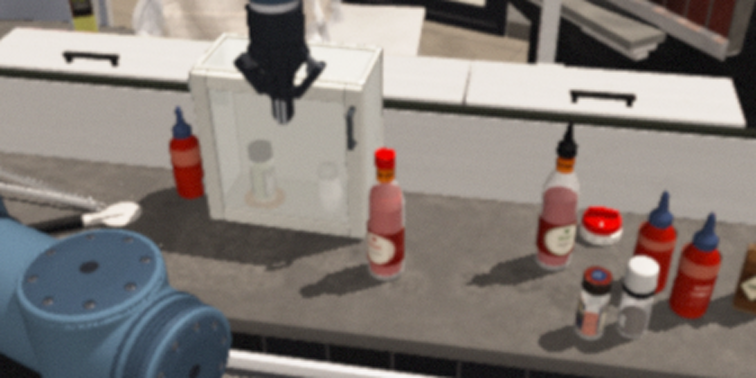

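The door is flush with the cupboard, the jar is upright on the coaster at crop (262,175), and everything else stands where it was. The arm is clear.

```bash
python3 -c "
from bench import ctrl
print(ctrl.hand_in())"
```

```text
the job is handed in; nothing more can be done
None
```

The black-lidded jar stands upright on the coaster (measured within about 2 mm of its centre), the door is shut on its catch as far as the pictures and a 13 N test push show, and the job is handed in; no verdict came back.

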